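# Set out the press plates in the plate rack

## Task

Get the press plates ready for the morning. First take the clover cutter that stands in the way of the rack's folding prop leg and set it upright in the empty cell of the teak drawer, then push the prop leg out until it reaches its stop. After that, draw every press plate straight up out of the drawer's grooves and stand it on edge in the plate rack, fully down, one plate to a groove; leave the nozzles and the scoop where they are.

Things in the scene. Friction and masses are not known exactly. Their poses are not given: they have to be found in the camera images.
- drawer: Open teak drawer, fixed, 230 mm (x) by 280 mm (y), walls 42 mm high, 8 mm thick. Origin: centre of the underside, on the table. Far half (its +x): five grooves along its x, 12 mm wide, 81 mm long, centred at x = 66.5, y = -100, -50, 0, 50, 100 mm, floor at z = 10, mouth at 42 mm. Near half: a large empty cell (its -y side) and a small one with the nozzles. Its lid is folded back.
- cell (a point): Centre of the floor of the drawer's large empty cell (125 mm along the drawer's x, 148 mm along its y, side walls 32 mm above this floor). Axes as the drawer's.
- rack: Teak plate rack, fixed, 100 mm along its x, 264 mm along its y, 42 mm high. Origin: centre of the underside, on the table. Five grooves run along its x at y = -100, -50, 0, 50, 100 mm, each 12 mm wide and 90 mm long, floor 10 mm and mouth 42 mm above the table, their ends closed by strips 22 mm high. All are empty at the start.
- slot0 (a point): Centre of the floor of the rack's groove at y = -100 mm in the rack's frame, 32 mm below its mouth. x runs along the groove, y across it, z up.
- slot1 (a point): Centre of the floor of the rack's groove at y = -50 mm in the rack's frame, 32 mm below its mouth. x runs along the groove, y across it, z up.
- slot2 (a point): Centre of the floor of the rack's groove at y = 0 mm in the rack's frame, 32 mm below its mouth. x runs along the groove, y across it, z up.
- slot3 (a point): Centre of the floor of the rack's groove at y = 50 mm in the rack's frame, 32 mm below its mouth. x runs along the groove, y across it, z up.
- slot4 (a point): Centre of the floor of the rack's groove at y = 100 mm in the rack's frame, 32 mm below its mouth. x runs along the groove, y across it, z up.
- leg (a joint): Rack's prop leg: teak bar 120 mm long, 10 mm thick, 4 to 32 mm above the table, swinging level on an upright hinge. 0: folded, along the rack's +y; grows anticlockwise from above: it points along (-sin a, cos a) in the rack's x, y. Starts at 0.4 to 0.6 rad, room for a fingertip behind it; stop at 1.571 rad, straight out from the rack. Light friction (under 1 N at the tip) holds it.
- leg_hinge (a point): On the hinge axis of the prop leg, 18 mm above the table, 12 mm in front of the rack's front face. Axes as the rack's.
- leg_tip (a point): End of the prop leg, on its centre line, 120 mm from the hinge and 18 mm above the table. Its y axis points outward along the leg.
- plate0: White melamine press plate patterned with dark round holes, 70 mm wide (its x), 8 mm thick (its y), 84 mm high (its z), 70 g. Origin: centre of its lower edge. It stands on edge in one of the drawer's grooves, 32 mm deep, 2 mm loose either side. There are three to five such plates, all of one size; absent ones read None.
- plate1: White melamine press plate patterned with dark round holes, 70 mm wide (its x), 8 mm thick (its y), 84 mm high (its z), 70 g. Origin: centre of its lower edge. It stands on edge in one of the drawer's grooves, 32 mm deep, 2 mm loose either side. There are three to five such plates, all of one size; absent ones read None.
- plate2: White melamine press plate patterned with dark round holes, 70 mm wide (its x), 8 mm thick (its y), 84 mm high (its z), 70 g. Origin: centre of its lower edge. It stands on edge in one of the drawer's grooves, 32 mm deep, 2 mm loose either side. There are three to five such plates, all of one size; absent ones read None.
- plate3: White melamine press plate patterned with dark round holes, 70 mm wide (its x), 8 mm thick (its y), 84 mm high (its z), 70 g. Origin: centre of its lower edge. It stands on edge in one of the drawer's grooves, 32 mm deep, 2 mm loose either side. There are three to five such plates, all of one size; absent ones read None.
- plate4: White melamine press plate patterned with dark round holes, 70 mm wide (its x), 8 mm thick (its y), 84 mm high (its z), 70 g. Origin: centre of its lower edge. It stands on edge in one of the drawer's grooves, 32 mm deep, 2 mm loose either side. There are three to five such plates, all of one size; absent ones read None.
- cutter: Tin clover cutter with four round lobes, about 56 mm across and 28 mm high, 80 g, topped by an upright bar handle 40 mm long (its x), 10 mm thick (its y), from 28 to 55 mm above its underside. Origin: centre of the underside. Stands on the table in the path of the prop leg.
- nozzle0: Bystander: aluminium press nozzle standing in the drawer's small cell, 29 mm wide, 38 mm high. Origin: centre of its underside. Leave alone.
- nozzle1: Bystander: the second nozzle, like the first. Leave alone.
- scoop: Bystander: mustard-yellow ceramic scoop on the table, bowl 52 mm wide and 27 mm high with a handle reaching 95 mm along its -x. Origin: under the bowl. Leave alone.
Things that resemble listed ones, but are neither listed nor needed, are in the scene too. Leave any blue look-alike of the plate1 alone. Leave any green or orange look-alike of the plate2 alone.

How it is judged:
On the way, in this order (a step that is already met when the one before it is completed fails the run):
1. the clover cutter stands upright on the floor of the drawer's empty cell, let go (x of cutter in the frame of drawer between -0.107 and 0.018 m and y of cutter in the frame of drawer between -0.132 and 0.016 m and z of cutter in the frame of drawer between 0.004 and 0.016 m and angle between cutter's own z axis and vertical below 0.2 rad and linear speed of cutter below 0.05 m/s and contact force between the fingers and cutter below 0.1 N), for 0.2 s.
2. the prop leg is pushed out to its stop (value of joint leg above 1.5 rad), for 0.2 s.
At the end, for the whole second after the job is handed in: Cutter upright (0.2 rad) on the large cell's floor; prop leg past 1.5 rad; every present plate on edge in a rack groove, lower edge within 5 mm of the groove floor, within 20 mm of the groove's middle lengthwise, upright within 0.25 rad; all released and at rest (x of cutter in the frame of drawer between -0.107 and 0.018 m and y of cutter in the frame of drawer between -0.132 and 0.016 m and z of cutter in the frame of drawer between 0.004 and 0.016 m and angle between cutter's own z axis and vertical below 0.2 rad and linear speed of cutter below 0.05 m/s and value of joint leg above 1.5 rad and x of plate0 in the frame of rack between -0.02 and 0.02 m and y of plate0 in the frame of rack between -0.115 and 0.115 m and z of plate0 in the frame of rack between 0.004 and 0.015 m and angle between each of plate0, plate1, plate2, plate3, plate4's own z axis and vertical below 0.25 rad and linear speed of each of plate0, plate1, plate2, plate3, plate4 below 0.03 m/s and x of plate1 in the frame of rack between -0.02 and 0.02 m and y of plate1 in the frame of rack between -0.115 and 0.115 m and z of plate1 in the frame of rack between 0.004 and 0.015 m and x of plate2 in the frame of rack between -0.02 and 0.02 m and y of plate2 in the frame of rack between -0.115 and 0.115 m and z of plate2 in the frame of rack between 0.004 and 0.015 m and x of plate3 in the frame of rack between -0.02 and 0.02 m and y of plate3 in the frame of rack between -0.115 and 0.115 m and z of plate3 in the frame of rack between 0.004 and 0.015 m and x of plate4 in the frame of rack between -0.02 and 0.02 m and y of plate4 in the frame of rack between -0.115 and 0.115 m and z of plate4 in the frame of rack between 0.004 and 0.015 m and contact force between the fingers and plate0 below 0.1 N and contact force between the fingers and plate1 below 0.1 N and contact force between the fingers and plate2 below 0.1 N and contact force between the fingers and plate3 below 0.1 N and contact force between the fingers and plate4 below 0.1 N); the robot touches nothing.
It fails at once if a nozzle or the scoop was moved more than 30 mm or tipped (distance of any of nozzle0, nozzle1, scoop from where it was at the start of the episode above 0.03 m or angle between any of nozzle0, nozzle1, scoop's own z axis and vertical above 0.5 rad).
It fails at once if a plate was put into the rack before the prop leg was out ((x of plate0 in the frame of rack between -0.05 and 0.05 m and y of plate0 in the frame of rack between -0.132 and 0.132 m and z of plate0 in the frame of rack between -0.01 and 0.036 m and angle between the x axis of plate0 and the y axis of leg_tip, either way round above 0.4 rad) or (x of plate1 in the frame of rack between -0.05 and 0.05 m and y of plate1 in the frame of rack between -0.132 and 0.132 m and z of plate1 in the frame of rack between -0.01 and 0.036 m and angle between the x axis of plate1 and the y axis of leg_tip, either way round above 0.4 rad) or (x of plate2 in the frame of rack between -0.05 and 0.05 m and y of plate2 in the frame of rack between -0.132 and 0.132 m and z of plate2 in the frame of rack between -0.01 and 0.036 m and angle between the x axis of plate2 and the y axis of leg_tip, either way round above 0.4 rad) or (x of plate3 in the frame of rack between -0.05 and 0.05 m and y of plate3 in the frame of rack between -0.132 and 0.132 m and z of plate3 in the frame of rack between -0.01 and 0.036 m and angle between the x axis of plate3 and the y axis of leg_tip, either way round above 0.4 rad) or (x of plate4 in the frame of rack between -0.05 and 0.05 m and y of plate4 in the frame of rack between -0.132 and 0.132 m and z of plate4 in the frame of rack between -0.01 and 0.036 m and angle between the x axis of plate4 and the y axis of leg_tip, either way round above 0.4 rad)).
Of plate0, plate1, plate2, plate3, plate4 only 3 to 5 are there at a start; the rules pass over those that are not, and their reading is None.
At some moment in a run one of cutter may be knocked a few centimetres aside while the robot is not near it.
Once in a run the grip may slacken for a moment while it holds something.
It also fails if it takes over 210 s, if anything falls off the work surface, if the arm or the gripper's body presses on something with over 40 N, if the wrist force passes 120 N, or if a joint passes its speed limit or range.

## Robot

A 6-joint arm with a two-finger parallel gripper is mounted at the origin on the work surface. World frame = base frame: x ahead of the robot, y to its left, z up, the work surface at z = 0. Lengths are in m, angles in rad, forces in N, time in s.
With the tool pointing down it reaches from about 0.35 to 0.925 m from the base axis. Payload 6.4 kg.
Tool frame: the origin (TCP) lies midway between the tips of the shut fingers; the grasp point (between the pads) lies pinch_z behind it (pinch_z is the distance from the TCP to the grasp point, in m); z points along the fingers, y is the line along which they close (so a half turn about z gives the same grasp; the last joint's range is limited). The gripper opens to 85 mm and grips with 20 to 120 N. Pads are 22 mm wide; open, the fingers measure 114 mm over their backs; the gripper's body (76 mm by 85 mm) begins 54 mm behind the grasp point. The pads swing forward as they close: fully open they stand 13 mm farther back than shut.
Start: joints at [-1.401, 0.245, 1.558, -0, 1.339, -0.174], TCP at [0.219, -0.612, 0.231] pointing down, gripper open.
Joint ranges: [-3.13, 3.13], [-1.02, 2.26], [0.13, 2.54], [-0.95, 4.09], [0.21, 2.88], [-2.74, 2.74]. Speed limits (rad/s): [2.57, 2.57, 3.14, 3.14, 3.14, 3.14].

## Interface

Orientations are given as a 3x3 rotation matrix whose columns are the frame's x, y, z axes.
In Python, from workcell import movep, move_l, move_j, grip, dwell, inverse_kinematics, snapshot, camera_info, IKError, hand_in, boxes_of, tip_of, read_t, read_joint_pos, read_qd, read_joint_torque, read_ee_pos, read_tcp_rot, read_contact_force, read_moment, read_finger_gap, read_grasp_force, pinch_z gives the robot as it stands. Calls block until the motion is done:
- movep(position, orientation): joint-space move of the TCP to a pose.
- move_l(position, rotation=None, feed=0.15, guard=None): straight line of the TCP; rotation=None keeps the orientation; feed is the mean speed in m/s. With guard (N) it stops when the force on the tool has changed by that much, and returns True; else False.
- move_j(angles): joint-space move.
- grip(opening, grasp_force=None): finger opening in m; grasp_force is the grip in N (None keeps the last); returns when the fingers have stopped.
- dwell(seconds).
- inverse_kinematics(position, orientation): joint angles nearest the present ones, or None.
- snapshot(name): name is "scene" or "top" or "wrist"; returns the picture (420x560x3 uint8, red, green, blue); there is no depth.
- camera_info(name): a dict with "fx", "fy", "cx", "cy" (pixels), "world_from_camera" (4x4, takes a point from camera to world coordinates). Camera axes: x right, y up, looking along -z (the intrinsics and any distortion apply to the point x, -y, -z); pixel columns grow to the right and rows downward; lengths in m; the calibration is good to about 2 mm. The wrist camera is an equidistant fisheye: a pixel r from the principal point sees the ray r / f radians off the axis. A picture is of the moment at which its call begins: read the wrist's pose just before it. camera_info takes no time and is no camera call; for the wrist camera it gives the pose at the moment of the call.
A pose or a line that the arm cannot do raises IKError and nothing moves.
- hand_in(): hands the job in; it is judged then, once.
Trained networks look in the newest picture that a camera, given by its name, has taken for a name from the list of things; names that differ only in an ending like _2 or _b are one class to them, and where a whole thing is asked for, a point or a joint stands for the part that bears it (a point fixed in the world has none). Each returns a list of dicts, best first, with "p" (0 to 1); they miss things now and then, are a little off and sometimes report something else, mostly with a low value. They report only what shows in the picture. A call takes as long as a camera call. They do not tell look-alikes from the thing itself.
- boxes_of(target, camera): "point" ([column, row] as shares, 0 to 1, of the picture: columns of its width, rows of its height, amid what is visible of it).
- tip_of(target, camera): "point" ([column, row] as shares, 0 to 1, of the picture: columns of its width, rows of its height: a listed point, or the origin of a listed thing).
Readings, each from a call of its own:
- read_t(): time.
- read_joint_pos(): joint angles.
- read_qd(): joint speeds.
- read_joint_torque(): joint torques, N m.
- read_ee_pos(): TCP position.
- read_tcp_rot(): TCP orientation.
- read_contact_force(): force on the tool from outside, world axes, zero at the start.
- read_moment(): the same for the moment, N m.
- read_finger_gap(): finger opening in m.
- read_grasp_force(): force on a finger pad.
Only numpy, scipy, OpenCV 4.12 (cv2) and the standard library are available. Lean on these libraries where they do the work, as an engineer would, in place of code of your own. Each camera call takes 0.05 s, during which the arm holds its last target. There are 200 camera calls.

## Working session

There is one attempt and no reset: what is moved stays moved. The work goes in short steps, each a Python script; the robot and the scene stay as the last script left them, time stands still between calls to the robot, and variables do not carry over. Pictures are saved under pics/ and viewed, at most 14 in all, crops included, and the job is handed in when it is done.

```bash
ls; mkdir -p pics; python3 - <<'E'
from workcell import *
import cv2,numpy as np
print(pinch_z, read_t())
for n in ("top","scene","wrist"):
    im=snapshot(n); cv2.imwrite(f"pics/{n}0.png",im[:,:,::-1])
    ci=camera_info(n); print(n,{k:(np.round(v,3).tolist()) for k,v in ci.items()})
    if n!="wrist":
      for t in ("drawer","cell","rack","slot0","slot4","leg_hinge","leg_tip","plate0","cutter","nozzle0","scoop"):
        print(t,[(round(d["p"],2),np.round(np.array(d["point"])*[560,420]).tolist()) for d in tip_of(t,n)][:7])
E
```

```text
pics
0.0187 0.0
top {'fx': 490.088, 'fy': 490.088, 'cx': 279.863, 'cy': 211.139, 'world_from_camera': [[0.003, 0.992, -0.123, 0.351], [-1.0, -0.001, -0.027, 0.023], [-0.027, 0.123, 0.992, 1.153], [0.0, 0.0, 0.0, 1.0]]}
drawer [(0.84, [203.0, 208.0])]
cell [(0.92, [227.0, 223.0])]
rack [(0.64, [389.0, 173.0]), (0.53, [387.0, 169.0]), (0.42, [205.0, 207.0])]
slot0 [(0.94, [407.0, 172.0]), (0.74, [430.0, 176.0]), (0.68, [387.0, 171.0]), (0.68, [367.0, 169.0]), (0.58, [344.0, 169.0])]
slot4 [(0.94, [407.0, 172.0]), (0.74, [430.0, 176.0]), (0.68, [387.0, 171.0]), (0.68, [367.0, 169.0]), (0.58, [344.0, 169.0])]
leg_hinge [(0.91, [414.0, 195.0]), (0.65, [241.0, 179.0])]
leg_tip [(0.64, [370.0, 223.0])]
plate0 [(0.92, [157.0, 184.0]), (0.79, [122.0, 284.0]), (0.76, [289.0, 149.0]), (0.72, [204.0, 180.0]), (0.58, [220.0, 178.0]), (0.49, [242.0, 178.0]), (0.47, [188.0, 293.0])]
cutter [(0.94, [389.0, 234.0]), (0.52, [368.0, 168.0])]
nozzle0 [(0.7, [369.0, 169.0]), (0.66, [162.0, 217.0]), (0.43, [161.0, 244.0])]
scoop [(0.67, [200.0, 183.0])]
scene {'fx': 410.517, 'fy': 410.517, 'cx': 283.098, 
[... 579 characters left out ...]
80.0, 277.0]), (0.61, [261.0, 291.0]), (0.32, [344.0, 180.0]), (0.28, [349.0, 143.0])]
leg_hinge [(0.61, [205.0, 295.0])]
leg_tip [(0.66, [224.0, 255.0])]
plate0 [(0.88, [345.0, 207.0]), (0.83, [387.0, 170.0]), (0.78, [367.0, 186.0]), (0.66, [302.0, 138.0]), (0.65, [354.0, 201.0]), (0.58, [330.0, 260.0]), (0.58, [337.0, 113.0])]
cutter [(0.6, [202.0, 263.0]), (0.54, [244.0, 302.0]), (0.47, [347.0, 179.0])]
nozzle0 [(0.65, [359.0, 155.0]), (0.56, [344.0, 145.0])]
scoop [(0.84, [271.0, 238.0])]
wrist {'fx': 325.192, 'fy': 325.192, 'cx': 279.276, 'cy': 208.831, 'world_from_camera': [[0.337, 0.898, 0.282, 0.292], [-0.942, 0.321, 0.101, -0.585], [0.0, -0.299, 0.954, 0.374], [0.0, 0.0, 0.0, 1.0]]}
```

```bash
python3 - <<'E'
import cv2
a=cv2.imread("pics/top0.png")[110:330,80:480]; cv2.imwrite("pics/top0c.png",cv2.resize(a,None,fx=2,fy=2,interpolation=3))
a=cv2.imread("pics/scene0.png")[80:380,140:540]; cv2.imwrite("pics/scene0c.png",cv2.resize(a,None,fx=2,fy=2,interpolation=3))
E
```

```text
(no output)
```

View pics/top0c.png

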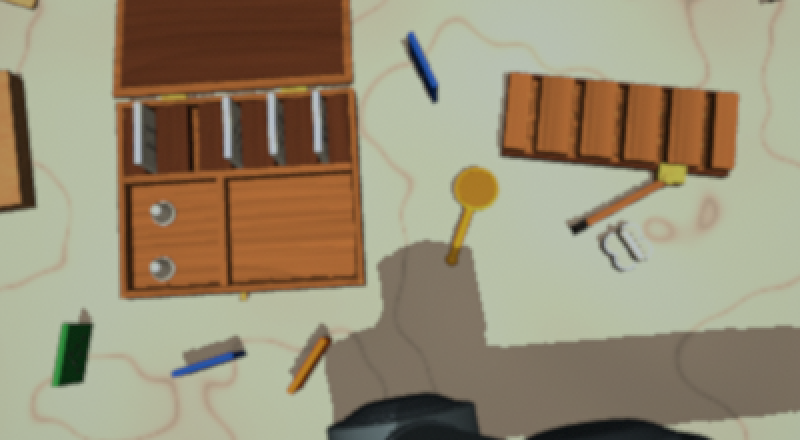

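View pics/scene0c.png

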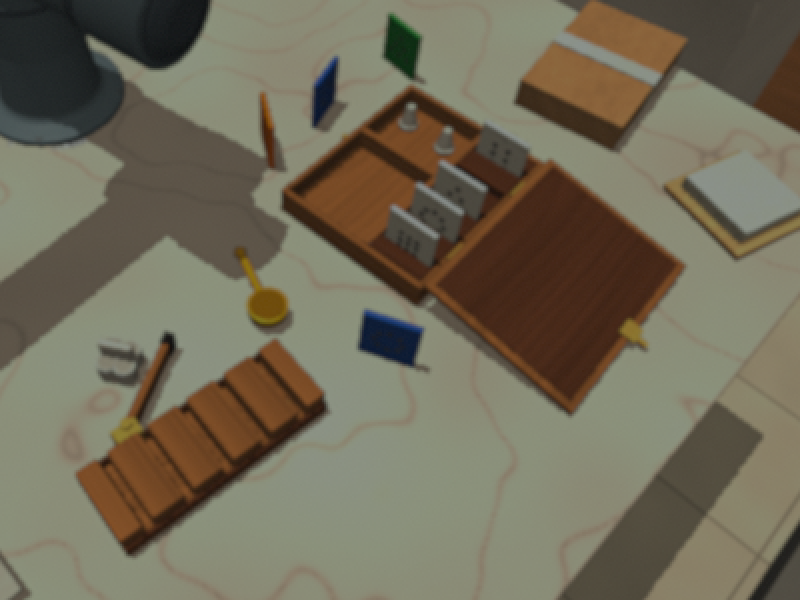

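```bash
cat > h.py <<'E'
from workcell import *
import numpy as np, cv2
from scipy.optimize import least_squares
W=np.array([560,420])
def down(a):
    y=np.array([-np.sin(a),np.cos(a),0]); z=np.array([0,0,-1.]); return np.c_[np.cross(y,z),y,z]
def proj(ci,n,P):
    T=np.linalg.inv(np.array(ci["world_from_camera"])); P=np.atleast_2d(P)
    c=P@T[:3,:3].T+T[:3,3]; c=c*[1,-1,-1]
    xy=c[:,:2]/c[:,2:]
    if n=="wrist":
        r=np.linalg.norm(c[:,:2],axis=1); th=np.arctan2(r,c[:,2]); xy=c[:,:2]/np.maximum(r,1e-9)[:,None]*th[:,None]
    return xy*[ci["fx"],ci["fy"]]+[ci["cx"],ci["cy"]]
def onz(ci,n,px,z):
    u=(np.array(px,float)-[ci["cx"],ci["cy"]])/[ci["fx"],ci["fy"]]
    if n=="wrist":
        th=np.linalg.norm(u); d=np.r_[u/max(th,1e-9)*np.sin(th),np.cos(th)]
    else: d=np.r_[u,1]
    T=np.array(ci["world_from_camera"]); d=T[:3,:3]@(d*[1,-1,-1]); o=T[:3,3]
    return o+d*(z-o[2])/d[2]
def see(n,tag=None):
    ci=camera_info(n); im=snapshot(n)
    if tag: cv2.imwrite(f"pics/{tag}.png",im[:,:,::-1])
    return ci,im
def tips(t,n,pmin=.3): return [(round(d["p"],2),np.array(d["point"])*W) for d in tip_of(t,n) if d["p"]>=pmin]
def xf(pose,L):
    x,y,a=pose; L=np.atleast_2d(L); c,s=np.cos(a),np.sin(a)
    return np.c_[x+c*L[:,0]-s*L[:,1], y+s*L[:,0]+c*L[:,1], L[:,2]]
def fit(pose,obs,model,gate=25):
    """obs: list of (ci,cam,pixel); each goes to the nearest model point"""
    for g in (gate,12,6):
        sel=[]
        for ci,n,px in obs:
            d=np.linalg.norm(proj(ci,n,xf(pose,model))-px,axis=1); k=d.argmin()
            if d[k]<g: sel.append((ci,n,px,model[k]))
        f=lambda p: np.concatenate([(proj(ci,n,xf(p,m))[0]-px) for ci,n,px,m in sel])
        r=least_squares(f,pose,loss="soft_l1",x_scale=[.01,.01,.01]); pose=r.x
    return pose,len(sel),np.sqrt(np.mean(f(pose)**2))
SL=np.array([[0,y,.01] for y in (-.1,-.05,0,.05,.1)])
def go(p,a,z=None):
    """joint move, tool down, choosing the half turn with the smaller wrist motion"""
    q0=np.array(read_joint_pos()); best=None
    for b in (a,a+np.pi):
        q=inverse_kinematics(p,down(b))
        if q is not None:
            c=abs(np.array(q)-q0).max()
            if best is None or c<best[0]: best=(c,b)
    if best is None: raise IKError(str(p))
    movep(p,down(best[1])); return best[1]
E
python3 - <<'E'
from h import *
print(np.round(read_tcp_rot(),3).tolist())
ci,_=see("top"); 
def P(px,z): return np.round(onz(ci,"top",px,z)[:3],3)
print("slots",[P(p,.01) for p in ([344,169],[367,169],[387,171],[407,172],[430,176])])
print("hinge",P([414,195],.018),"tip",P([370,223],.018),"cutter",P([389,234],0),"drawer",P([203,208],0),"cell",P([227,223],.01),"scoop",P([317,205],0))
C=lambda x,y:[80+x/2,110+y/2]
print("drawer corners",[P(C(*c),.042) for c in ((120,102),(354,92),(363,284),(121,296))])
print("rack corners",[P(C(*c),.042) for c in ((507,73),(738,94),(727,174),(501,156))])
E
```

```text
[[0.941, 0.337, -0.0], [0.337, -0.941, 0.0], [-0.0, -0.0, -1.0]]
slots [array([ 0.593, -0.097,  0.01 ]), array([ 0.593, -0.151,  0.01 ]), array([ 0.588, -0.198,  0.01 ]), array([ 0.586, -0.245,  0.01 ]), array([ 0.576, -0.298,  0.01 ])]
hinge [ 0.529 -0.258  0.018] tip [ 0.464 -0.155  0.018] cutter [ 0.44  -0.201  0.   ] drawer [0.502 0.238 0.   ] cell [0.465 0.179 0.01 ] scoop [ 0.509 -0.033  0.   ]
drawer corners [array([0.607, 0.381, 0.042]), array([0.618, 0.107, 0.042]), array([0.396, 0.095, 0.042]), array([0.382, 0.371, 0.042])]
rack corners [array([ 0.64 , -0.07 ,  0.042]), array([ 0.614, -0.334,  0.042]), array([ 0.521, -0.318,  0.042]), array([ 0.542, -0.062,  0.042])]
```

```bash
python3 - <<'E'
from h import *
import pickle
obsR=[];obsD=[];obs=dict(leg=[],cut=[])
rack=np.array([.585,-.197,-.085]); hinge=np.array([[-.062,-.1,.018]])
for n in ("top","scene"):
    ci,_=see(n); obsR+=[(ci,n,p) for _,p in tips("slot0",n)]
for k,(x,y) in enumerate(((.52,-.2),(.45,-.16))):
    go([x,y,.27],np.pi); ci,im=see("wrist",f"wr{k}")
    s=tips("slot2","wrist"); obsR+=[(ci,"wrist",p) for _,p in s]
    print("slots",[(q,np.round(onz(ci,"wrist",p,.01)[:2],3)) for q,p in s])
    for t,z in (("leg_hinge",.018),("leg_tip",.018),("cutter",0),("rack",0)):
        print(t,[(q,np.round(onz(ci,"wrist",p,z)[:2],3)) for q,p in tips(t,"wrist")])
for sel in ("all","wrist"):
    r=fit(rack,[o for o in obsR if sel=="all" or o[1]=="wrist"],SL); print("rack",sel,np.round(r[0],4),r[1:])
pickle.dump(obsR,open("obsR.pkl","wb"))
print(read_t())
E
```

```text
slots [(0.96, array([ 0.583, -0.247])), (0.95, array([ 0.592, -0.148])), (0.66, array([ 0.571, -0.295])), (0.65, array([ 0.598, -0.1  ])), (0.56, array([ 0.586, -0.2  ]))]
leg_hinge [(0.7, array([ 0.516, -0.256])), (0.3, array([0.51 , 0.222]))]
leg_tip [(0.67, array([ 0.458, -0.143]))]
cutter [(0.79, array([ 0.44, -0.2 ]))]
rack [(0.88, array([ 0.59 , -0.203])), (0.34, array([ 0.583, -0.249]))]
slots [(0.93, array([ 0.594, -0.099])), (0.83, array([ 0.593, -0.149])), (0.7, array([ 0.586, -0.197])), (0.67, array([ 0.575, -0.297])), (0.63, array([ 0.581, -0.248]))]
leg_hinge [(0.8, array([ 0.513, -0.256]))]
leg_tip [(0.97, array([ 0.46 , -0.144])), (0.62, array([ 0.516, -0.255]))]
cutter [(0.89, array([ 0.443, -0.207])), (0.65, array([ 0.456, -0.145]))]
rack [(0.67, array([ 0.587, -0.203]))]
rack all [ 0.5859 -0.1982 -0.1146] (20, np.float64(1.5735323113285486))
rack wrist [ 0.5862 -0.1982 -0.1138] (10, np.float64(1.308941642402886))
4.375
```

View pics/wr1.png

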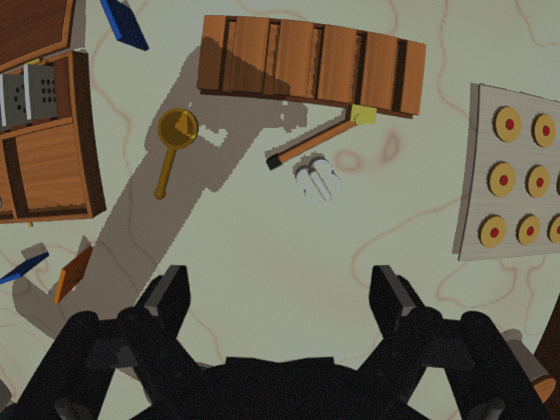

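```bash
python3 - <<'E'
import cv2,numpy as np
a=cv2.imread("pics/wr1.png")[145:215,255:355]
b=cv2.imread("pics/wr0.png"); cv2.imwrite("pics/c1.png",cv2.resize(a,None,fx=8,fy=8,interpolation=3))
E
```

```text
(no output)
```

View pics/c1.png

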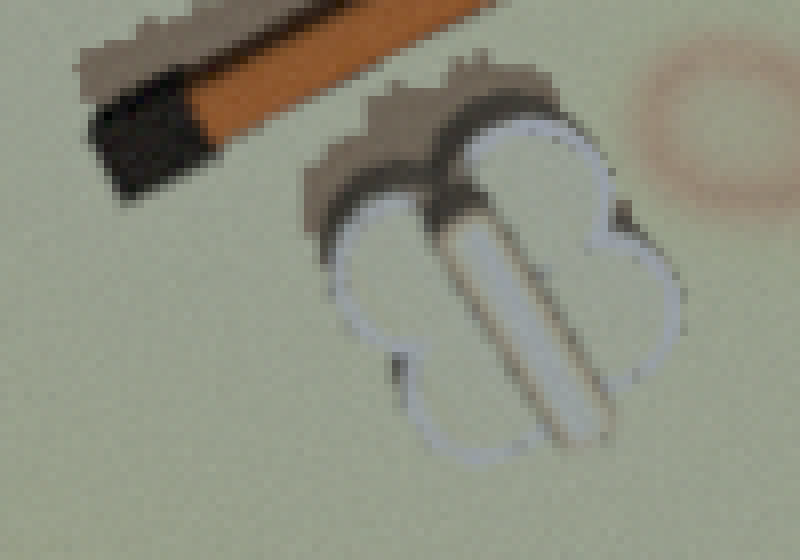

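View pics/wr0.png

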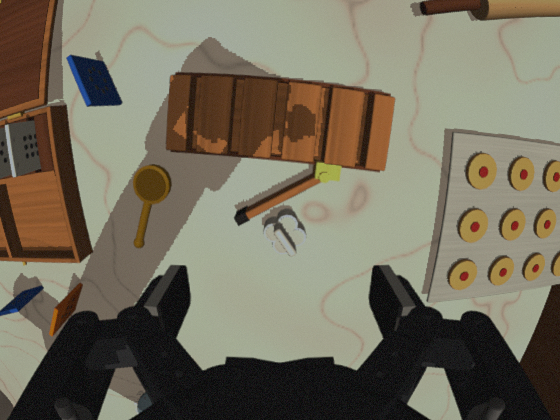

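```bash
python3 - <<'E'
from h import *
import pickle
obsP=[]
for k,(x,y) in enumerate(((.50,.24),(.56,.2))):
    go([x,y,.27],np.pi); ci,im=see("wrist",f"wd{k}"); pickle.dump(ci,open(f"wd{k}.pkl","wb"))
    for t,z in (("drawer",0),("cell",.01),("plate0",.01),("nozzle0",.01)):
        print(t,[(q,np.round(onz(ci,"wrist",p,z)[:2],3),np.round(p)) for q,p in tips(t,"wrist")])
# handle
go([.45,-.16,.27],np.pi); ci,im=see("wrist","wr2")
e=[onz(ci,"wrist",p,.055) for p in ((313.75,173.1),(328.1,200))]
print("handle",np.round(e,3), (e[0]+e[1])/2, np.linalg.norm(e[0]-e[1]), np.arctan2(*(e[1]-e[0])[1::-1]))
print(abs(cv2.imread("pics/wr1.png").astype(int)-im[:,:,::-1])[145:215,255:355].max())
# rack corners from wr0 pose (same commanded pose)
go([.52,-.2,.27],np.pi); ci,im=see("wrist")
m=np.array([[x,y,.042] for x in (-.05,.05) for y in (-.132,.132)])
ob=[(ci,"wrist",np.array(p,float)) for p in ((388,171),(395,95),(167,150),(170,74))]
for p in ob: print(np.round(onz(ci,"wrist",p[2],.042),4))
print(fit(np.array([.586,-.198,-.11]),ob,m))
E
```

```text
drawer [(0.6, array([0.505, 0.242]), array([277., 166.]))]
cell [(0.87, array([0.464, 0.183]), array([323., 199.]))]
plate0 [(0.95, array([0.645, 0.034]), array([436.,  67.])), (0.94, array([0.571, 0.195]), array([316., 115.])), (0.91, array([0.32, 0.27]), array([259., 295.])), (0.9, array([0.577, 0.147]), array([354., 112.])), (0.84, array([0.572, 0.244]), array([276., 115.])), (0.58, array([0.311, 0.157]), array([336., 299.])), (0.55, array([0.562, 0.341]), array([199., 124.])), (0.5, array([0.329, 0.419]), array([161., 286.]))]
nozzle0 [(0.67, array([0.484, 0.336]), array([205., 184.])), (0.59, array([0.419, 0.331]), array([212., 232.]))]
drawer [(0.68, array([0.508, 0.241]), array([248., 209.]))]
cell [(0.6, array([0.46, 0.18]), array([294., 245.])), (0.48, array([0.577, 0.143]), array([325., 159.]))]
plate0 [(0.94, array([0.569, 0.198]), array([281., 165.])), (0.93, array([0.32 , 0.268]), array([236., 327.])), (0.87, array([0.561, 0.341]), array([171., 172.])), (0.83, array([0.566, 0.243]), array([245., 167.])), (0.82, array([0.312, 0.148]), array([313., 331.])), (0.73, array([0.574, 0.143]), array([324., 161.])), (0.6, array([0.642, 0.035]), array([408., 112.]))]
nozzle0 [(0.72, array([0.487, 0.333]), array([181., 226.])), (0.48, array([0.417, 0.336]), array([185., 271.]))]
handle [[ 0.457 -0.197  0.055]
 [ 0.426 -0.215  0.055]] [ 0.44144995 -0.20615679  0.055     ] 0.03598681981513371 -2.6314074594905557
75
[ 0.5289 -0.3289  0.042 ]
[ 0.6201 -0.333   0.042 ]
[ 0.5541 -0.0652  0.042 ]
[ 0.6442 -0.0722  0.042 ]
(array([ 0.58533862, -0.20007149, -0.06722568]), 3, np.float64(2.34919224702294))
```

View pics/wd0.png

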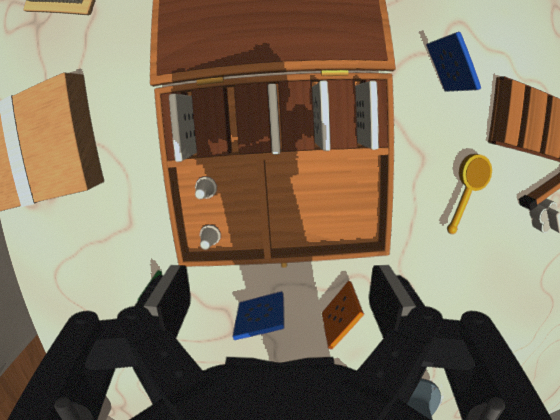

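```bash
python3 - <<'E'
from h import *
import pickle
G=np.array([[.0665,y,.01] for y in (-.1,0,-.05,.1)]+[[-.0445,-.058,.01]])
dr=np.array([.5035,.241,.06]); P=[(.5615,.341),(.569,.2435),(.570,.1965),(.5755,.145),(.462,.1815)]
obs=[]
for k,L in ((0,((316,115),(354,112),(276,115),(199,124),(323,199))),(1,((281,165),(171,172),(245,167),(324,161),(294,245)))):
    ci=pickle.load(open(f"wd{k}.pkl","rb")); obs+=[(ci,"wrist",np.array(p,float)) for p in L]
r=fit(dr,obs,G); print("drawer",r); dr=r[0]
grip(.04,40)
b=go([.4415,-.206,.12],.51)
ci,im=see("wrist","cl"); print([(q,np.round(onz(ci,"wrist",p,0)[:2],3)) for q,p in tips("cutter","wrist")])
move_l([.4415,-.206,.034],feed=.1,guard=6); print(read_ee_pos())
grip(0,40); print("gap",read_finger_gap(),read_grasp_force(),read_t())
if read_finger_gap()>.005:
    move_l([.4415,-.206,.16],feed=.12); dwell(.2); print("gap",read_finger_gap(),read_grasp_force()); see("wrist","held"); see("scene","helds")
E
```

```text
drawer (array([0.50192137, 0.24025883, 0.05889594]), 10, np.float64(1.6524587175853025))
[(0.92, array([ 0.44 , -0.203]))]
[ 0.44206108 -0.20642394  0.03466931]
gap 0.008799194700250415 40.88899075984955 11.3917
gap 0.009295385250109721 24.856509268283844
```

View pics/held.png

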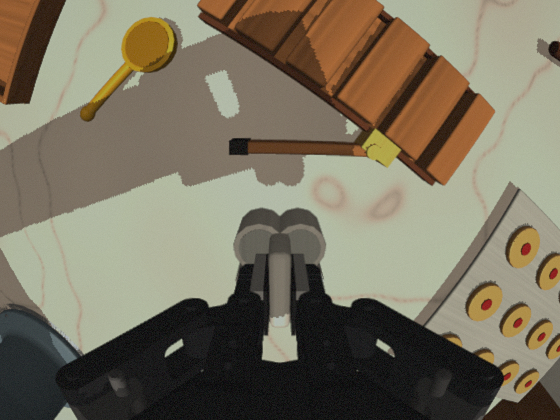

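```bash
python3 - <<'E'
from h import *
dr=np.array([.5019,.2403,.0589]); c=xf(dr,[-.0445,-.058,.01])[0]; print(c)
b=go([c[0],c[1],.16],.06); print("gap",read_finger_gap(),read_grasp_force(),b)
hit=move_l([c[0],c[1],.0445],feed=.08,guard=5); print(hit,read_ee_pos(),read_finger_gap())
E
```

```text
[0.46089139 0.17978104 0.01      ]
gap 0.00872767426284388 45.6938374042511 3.201592653589793
True [0.46063612 0.17974647 0.04474234] 0.009078387504091134
```

```bash
python3 - <<'E'
from h import *
p=np.array(read_ee_pos())
grip(.04); move_l([p[0],p[1],.17],feed=.15); dwell(.2)
ci,_=see("wrist","placed"); print("cutter",[(q,np.round(onz(ci,"wrist",p,.01)[:2],3)) for q,p in tips("cutter","wrist")])
H=np.array([.514,-.256])
def pose(w,off,z,r=.1):
    d=np.array([-np.sin(w),np.cos(w)]); n=np.array([-np.cos(w),-np.sin(w)]); q=H+r*d-off*n; return np.r_[q,z]
grip(0)
go([.47,-.12,.2],.455+np.pi); 
ok={}
for k in (0,np.pi):
    ok[k]=[w for w in np.linspace(.45,1.55,12) if inverse_kinematics(pose(w,.016,.015),down(w+k)) is None]; print(k,ok[k])
ci,_=see("wrist","leg0")
for t in ("leg_tip","leg_hinge"): print(t,[(q,np.round(onz(ci,"wrist",p,.018)[:2],3)) for q,p in tips(t,"wrist")])
print(read_t())
E
```

```text
cutter [(0.68, array([0.46 , 0.181]))]
0 [np.float64(0.65), np.float64(0.75), np.float64(0.8500000000000001), np.float64(0.95), np.float64(1.05), np.float64(1.1500000000000001), np.float64(1.25)]
3.141592653589793 []
leg_tip [(0.9, array([ 0.456, -0.148])), (0.4, array([0.511, 0.226]))]
leg_hinge [(0.84, array([ 0.517, -0.256]))]
19.2083
```

View pics/placed.png

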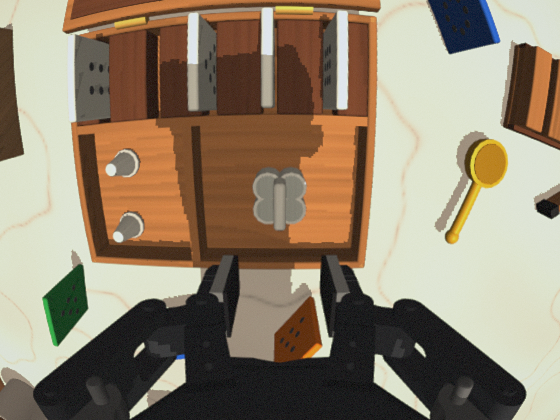

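```bash
python3 - <<'E'
from h import *
H=np.array([.515,-.256]); k=np.pi
def pose(w,off,z,r=.1):
    d=np.array([-np.sin(w),np.cos(w)]); n=np.array([-np.cos(w),-np.sin(w)]); q=H+r*d-off*n; return np.r_[q,z]
w0=.49
movep(pose(w0,.034,.1),down(w0+k))
print(move_l(pose(w0,.034,.016),feed=.1,guard=6))
for w in np.linspace(w0,1.50,9):
    h=move_l(pose(w,.015,.016),down(w+k),feed=.08,guard=8); print(round(w,2),h,np.round(np.array(read_contact_force()),1))
    if h: break
p=np.array(read_ee_pos())
move_l(pose(w,.032,.016),feed=.1); move_l(pose(w,.032,.2),feed=.15)
ci,_=see("wrist","leg1")
for t in ("leg_tip","leg_hinge"): print(t,[(q,np.round(onz(ci,"wrist",p,.018)[:2],3)) for q,p in tips(t,"wrist")])
print(read_t())
E
```

```text
False
0.49 False [ 0.   0.3 -0.4]
0.62 False [-0.3  0.5  0.3]
0.74 False [-0.1 -0.1 -0.1]
0.87 False [ 0.6  0.8 -0.2]
1.0 False [-0.3 -0.4 -1. ]
1.12 False [ 1.3 -0.2 -0.1]
1.25 False [-0.   0.2  0.6]
1.37 False [ 0.3  0.2 -0.2]
1.5 True [3.2 6.1 4.1]
leg_tip [(0.93, array([ 0.399, -0.242]))]
leg_hinge [(0.77, array([ 0.519, -0.255]))]
25.2583
```

View pics/leg1.png

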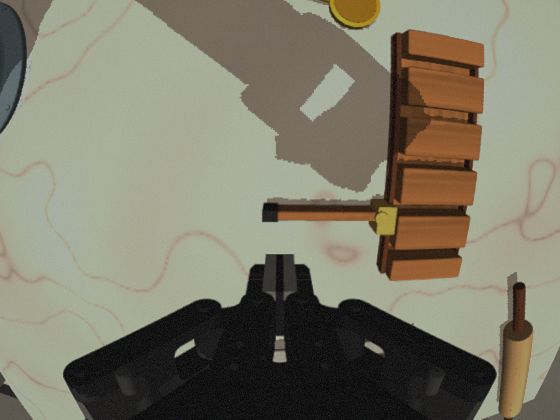

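```bash
python3 - <<'E'
from h import *
import pickle
ob=pickle.load(open("obsR.pkl","rb")); ob=[o for o in ob if o[1]=="wrist"]; new=[]
rack=np.array([.586,-.198,-.11])
for k,(x,y) in enumerate(((.545,-.15),(.545,-.25),(.56,-.2))):
    go([x,y,.22],np.pi-.11); ci,im=see("wrist",f"wn{k}"); pickle.dump(ci,open(f"wn{k}.pkl","wb"))
    new+=[(ci,"wrist",p) for _,p in tips("slot2","wrist")]
print(fit(rack,new,SL)); r=fit(rack,ob+new,SL); print(r)
a=im.copy()
for p in proj(ci,"wrist",xf(r[0],[[x,y+s,.042] for y in SL[:,1] for s in (-.006,.006) for x in (-.05,-.025,0,.025,.05)])): cv2.circle(a,tuple(int(v) for v in np.round(p)),1,(0,255,0),-1)
a=a[:230,100:470]; cv2.imwrite("pics/wn2c.png",cv2.resize(a,None,fx=2.1,fy=2.1,interpolation=3)[:,:,::-1])
E
```

```text
(array([ 0.58669426, -0.20151324, -0.09164213]), 15, np.float64(1.7171791782016157))
(array([ 0.58629982, -0.20024336, -0.1026513 ]), 25, np.float64(1.843594114683351))
```

View pics/wn2c.png

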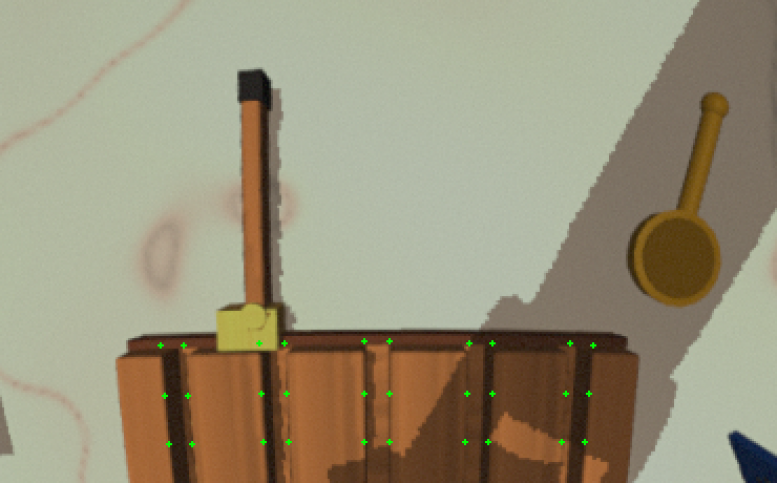

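```bash
cat >> h.py <<'E'
DR=np.array([.5019,.2403,.0589]); RK=np.array([.5863,-.2002,-.1027])
def pick(yd,dx=0.,dy=0.):
    p=xf(DR,[.0665+dx,yd+dy,0])[0]; grip(.034,45)
    p[2]=.2; b=go(p,DR[2]); p[2]=.13; move_l(p,feed=.2)
    p[2]=.062; h=move_l(p,feed=.1,guard=6); print("pick",yd,h,np.round(read_ee_pos(),4))
    if h: return False
    grip(0); g=read_finger_gap(); print("gap",round(g,4),round(read_grasp_force(),1))
    if g<.005: return False
    p[2]=.2; move_l(p,feed=.15); print("gap",round(read_finger_gap(),4),np.round(read_contact_force(),1)); return True
def place(yr):
    p0=xf(RK,[0,yr,0])[0]; n=xf(RK*[0,0,1],[0,1,0])[0]
    p0[2]=.2; b=read_tcp_rot(); y=b[:,1]; s=RK[2]+(0 if y[1]>0 else np.pi)
    move_l(p0,down(s),feed=.2); print("gap",round(read_finger_gap(),4))
    for e in (0,.0015,-.0015,.003,-.003):
        p=p0+e*n; p[2]=.107; move_l(p,feed=.15)
        p[2]=.059; h=move_l(p,feed=.05,guard=4); z=read_ee_pos()[2]; print("place",yr,e,h,round(z,4),np.round(read_contact_force(),1))
        if z<.085: break
    else: return False
    return True
def release():
    p=np.array(read_ee_pos()); grip(.034); p[2]=.2; move_l(p,feed=.15)
E
python3 - <<'E'
from h import *
if pick(-.1):
    see("wrist","p1"); print(place(.1)); see("wrist","p1b"); print(read_t())
E
```

```text
pick -0.1 False [0.5748 0.1444 0.0627]
gap 0.0075 44.3
gap 0.0073 [ 0.   1.1 -1. ]
gap 0.0073
place 0.1 0 True 0.0629 [-0.7  0.5  3. ]
True
35.075
```

```bash
python3 - <<'E'
from h import *
release()
for yd,yr in ((-.05,.05),(0,0)):
    if not pick(yd): break
    if not place(yr): break
    release()
print(read_t(),read_ee_pos()); see("wrist","p3"); see("scene","p3s")
E
```

```text
pick -0.05 False [0.5719 0.1944 0.0627]
gap 0.0073 44.3
gap 0.0071 [ 0.2 -0.4 -0.7]
gap 0.0075
place 0.05 0 True 0.0629 [-0.6 -0.7  3.2]
pick 0 False [0.5689 0.2444 0.0627]
gap 0.0072 44.2
gap 0.0077 [ 0.5  0.1 -0.5]
gap 0.0074
place 0 0 True 0.0629 [-0.3  0.6  2.8]
55.3167 [ 0.58488838 -0.19953668  0.19861073]
```

View pics/p3s.png

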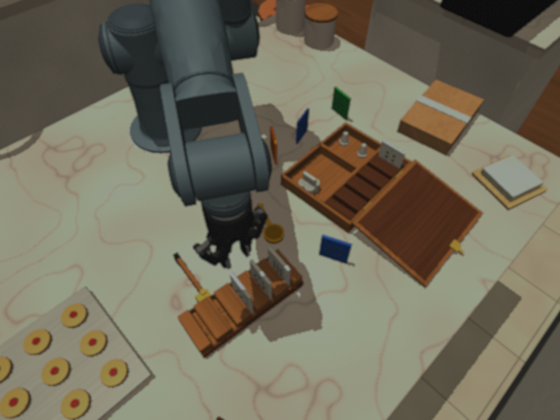

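```bash
python3 - <<'E'
from h import *
if pick(.1) and place(-.05): release()
c=read_ee_pos(); print(read_t())
go([.50,-.2,.27],np.pi); ci,im=see("wrist","f_rack")
for t,z in (("plate0",.01),("leg_tip",.018)): print(t,[(q,np.round(onz(ci,"wrist",p,z)[:2],3)) for q,p in tips(t,"wrist")])
c=xf(DR,[-.0445,-.058,.01])[0]; go([c[0]-.02,c[1],.2],np.pi); ci,im=see("wrist","f_dr")
cu=[(q,np.round(onz(ci,"wrist",p,.01)[:2],3)) for q,p in tips("cutter","wrist")]; print("cutter",cu)
cv2.imwrite("pics/fin.png",cv2.resize(np.hstack([cv2.imread("pics/f_rack.png"),cv2.imread("pics/f_dr.png")]),(800,300),interpolation=cv2.INTER_AREA))
print(read_t())
E
```

```text
pick 0.1 False [0.5629 0.3443 0.0625]
gap 0.0072 44.2
gap 0.0072 [ 0.3  0.3 -0.8]
gap 0.0073
place -0.05 0 True 0.063 [ 0.6 -0.8  3.2]
66.4833
plate0 [(0.9, array([ 0.58 , -0.246])), (0.89, array([0.641, 0.026])), (0.86, array([ 0.596, -0.15 ])), (0.74, array([ 0.583, -0.196])), (0.74, array([0.316, 0.147])), (0.73, array([ 0.601, -0.1  ]))]
leg_tip [(0.64, array([ 0.401, -0.242]))]
cutter [(0.65, array([0.464, 0.129]))]
68.725
```

View pics/fin.png

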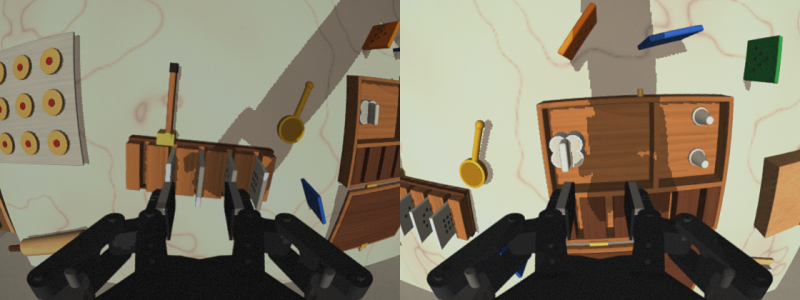

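```bash
python3 - <<'E'
from h import *
go([.40,.24,.22],np.pi); ci,im=see("wrist","f2")
print([(q,np.round(onz(ci,"wrist",p,.01)[:2],3),np.round(p)) for q,p in tips("cutter","wrist")])
u,v=np.round(proj(ci,"wrist",[.462,.13,.02])[0]).astype(int); print(u,v)
a=cv2.resize(im[max(v-50,0):v+50,max(u-65,0):u+65],None,fx=4,fy=4,interpolation=3)
ci,im=see("scene"); u,v=np.round(proj(ci,"scene",[.462,.13,.02])[0]).astype(int)
b=cv2.resize(im[v-35:v+35,u-45:u+45],(514,400),interpolation=3)
cv2.imwrite("pics/f2c.png",cv2.resize(np.hstack([a[:400],b]),(800,310))[:,:,::-1])
E
```

```text
[(0.9, array([0.466, 0.132]), array([188., 233.])), (0.64, array([ 0.582, -0.252]), array([  1., 287.]))]
184 233
```

View pics/f2c.png

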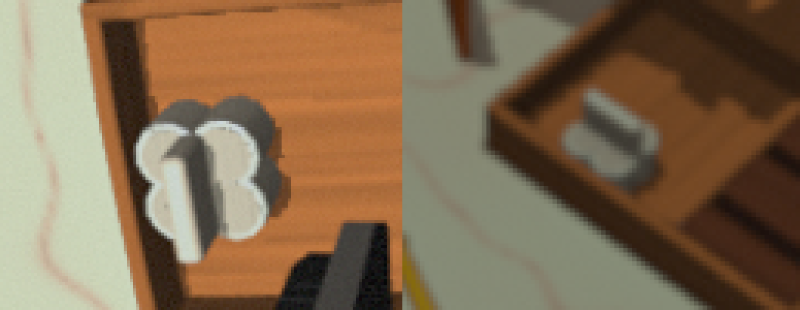

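```bash
python3 - <<'E'
from h import *
dwell(.3); print(hand_in())
E
```

```text
the job is handed in; nothing more can be done
None
```

The job is handed in, with no verdict returned: the cutter stands upright in the drawer's empty cell, the prop leg is at its stop, and all four plates present are fully down in separate rack grooves. The cutter shifted about 5 cm towards the cell wall after I placed it, but my last picture shows it upright and inside the limits.

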